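# Find and release the latched key on the selector box

## Robot

A 6-joint arm with a two-finger parallel gripper is mounted at the origin on a cart in front of the work surface, level with it; the furniture and walls round the work are solid. World frame = base frame: x ahead of the robot, y to its left, z up, the work surface at z = 0. Lengths are in m, angles in rad, forces in N, time in s.
With the tool pointing down it reaches from about 0.35 to 0.775 m from the base axis. Payload 5.5 kg.
Tool frame: the origin (TCP) lies on the mounting face of the last link; the fingertips stand 173 mm ahead of it and the grasp point (between the pads) lies 155 mm ahead of it; z points along the fingers, y is the direction in which the jaws open and shut (so a half turn about z gives the same grasp; the last joint's range is limited). The gripper opens to 85 mm and grips with 20 to 120 N. Pads are 22 mm wide; open, the fingers measure 114 mm over their backs; the gripper's body (76 mm by 85 mm) begins 54 mm behind the grasp point. The pads swing forward as they close: fully open they stand 13 mm farther back than shut.
Start: joints at [-1.467, 0.313, 0.046, 1.304, 0, 1.431], TCP at [0.139, -0.558, 0.405] pointing down, gripper open.
Joint ranges: [-2.76, 2.76], [-0.86, 1.69], [-1.03, 1.26], [-2.2, 2.34], [-1.47, 1.5], [-3.14, 3.14]. Speed limits (rad/s): [2.57, 2.57, 3.14, 3.14, 3.14, 3.14].

## Interface

Orientations are given as a unit quaternion [w, x, y, z].
In Python, from workcell import * gives the robot as it stands. The module is installed in compiled form; this text tells all that it offers.
- The arm moves only by the shell command python3 -m crank 'ROWS' [FORCE]. ROWS is JSON, a list of rows, each a list of 7 numbers: the shift along the tool's x, y, z in mm, then the turn, a rotation vector about the tool's x, y, z in degrees, then the opening, from 0 (shut) to 1 (fully open). A call has exactly 8 rows; each row shifts and turns the commanded pose from where the row before left it, along the tool's axes as they then stand; what a row does not reach is not made up. A row lasts 1/8 s, in which the tool goes at most 62.5 mm and 10.7 degrees, less where a joint would pass 70% of its speed; a pose out of reach is approached as far as the arm can. A call with a gripper value outside its range is refused whole. The fingers move at their own pace and stop on an object; FORCE is the grip in N (left out, the last holds). Time passes only in rows, so rows that do not move let the fingers close, or fill a call up. It gives the time, the measured TCP pose, the force and the opening at its end, in the units of the state.
- get_state(): the state, without advancing time (a new reading comes with each control period).
- read_camera(name): name is "scene" or "top" or "wrist"; returns the picture (480x640x3 uint8, blue, green, red); there is no depth.
- calibration(name): a dict with "fx", "fy", "cx", "cy" (pixels), "extrinsics" (4x4, takes a point from world to camera coordinates). Camera axes: x right, y down, z forward; pixel columns grow to the right and rows downward; lengths in m; the calibration is good to about 2 mm. A picture is of the moment at which its call begins: read the wrist's pose just before it. calibration takes no time and is no camera call; for the wrist camera it gives the pose at the moment of the call.
- hand_in(): hands the job in, once; it reports no verdict.
The state is a dict: "clock": time; "joint_pos": joint angles; "qvel": joint speeds; "tau": joint torques, N m; "tcp_pos": TCP position; "orientation": TCP orientation; "wrist_force": force on the tool from outside, world axes, zero at the start; "ft_torque": the same for the moment, N m; "finger_gap": finger opening in m.
Only numpy, scipy, OpenCV 4.12 (cv2) and the standard library are available. Lean on these libraries where they do the work, as an engineer would, in place of code of your own. Each camera call takes 0.05 s, during which the arm holds its last target.

## Task

One of the four identical white keys on the blue selector box has been left latched in. With the closed fingertips tap each key lightly, one at a time and in turn from the left end of the row to the right, without pushing any of them in, to find the latched one; after that press the latched key gently all the way down so that it lets go and springs out again, and leave all four keys standing out. Nothing is to be pinched or lifted, and the loose things round the box stay where they are.

Things in the scene. Friction and masses are not known exactly. Their poses are not given: they have to be found in the camera images.
- key_box: Blue selector box screwed to the bench, 100 x 200 x 40 mm (x, y, z) with a flat grey top face at z = 40 mm; a small mounting ear at each end makes it 228 mm long. Origin: centre of its underside, on the bench; x points to its back (away from the robot), y along the row of keys to the left, z up. The four key centres lie 12 mm in front of the middle (box x = -12 mm), at box y = +63, +21, -21 and -63 mm.
- key_1_top (a point): The leftmost key seen from the robot: white cap with a grey patch, 30 mm (box x) x 24 mm (box y), all four alike, 42 mm apart. This point: centre of its top face, so it moves with the key; axes as the box's. The top stands 13 mm above the box's top face when the key is fully out, 8.5 mm when it is latched in.
- key_1 (a joint): How far the leftmost key is in, in m: 0 out, 0.0045 latched, 0.010 at the stop. A spring pushes it out: 3 N when out, 5.7 N at 4.5 mm, 9 N at the stop. An out key gives from 3 N and springs back without latching; the latched one stands firm up to 5.5 N. Pushed past 8 mm (about 9 N; best to the stop) the latched key lets go and springs out as the finger lifts.
- key_2_top (a point): The second from the left key seen from the robot: white cap with a grey patch, 30 mm (box x) x 24 mm (box y), all four alike, 42 mm apart. This point: centre of its top face, so it moves with the key; axes as the box's. The top stands 13 mm above the box's top face when the key is fully out, 8.5 mm when it is latched in.
- key_2 (a joint): How far the second from the left key is in, in m: 0 out, 0.0045 latched, 0.010 at the stop. A spring pushes it out: 3 N when out, 5.7 N at 4.5 mm, 9 N at the stop. An out key gives from 3 N and springs back without latching; the latched one stands firm up to 5.5 N. Pushed past 8 mm (about 9 N; best to the stop) the latched key lets go and springs out as the finger lifts.
- key_3_top (a point): The third from the left key seen from the robot: white cap with a grey patch, 30 mm (box x) x 24 mm (box y), all four alike, 42 mm apart. This point: centre of its top face, so it moves with the key; axes as the box's. The top stands 13 mm above the box's top face when the key is fully out, 8.5 mm when it is latched in.
- key_3 (a joint): How far the third from the left key is in, in m: 0 out, 0.0045 latched, 0.010 at the stop. A spring pushes it out: 3 N when out, 5.7 N at 4.5 mm, 9 N at the stop. An out key gives from 3 N and springs back without latching; the latched one stands firm up to 5.5 N. Pushed past 8 mm (about 9 N; best to the stop) the latched key lets go and springs out as the finger lifts.
- key_4_top (a point): The rightmost key seen from the robot: white cap with a grey patch, 30 mm (box x) x 24 mm (box y), all four alike, 42 mm apart. This point: centre of its top face, so it moves with the key; axes as the box's. The top stands 13 mm above the box's top face when the key is fully out, 8.5 mm when it is latched in.
- key_4 (a joint): How far the rightmost key is in, in m: 0 out, 0.0045 latched, 0.010 at the stop. A spring pushes it out: 3 N when out, 5.7 N at 4.5 mm, 9 N at the stop. An out key gives from 3 N and springs back without latching; the latched one stands firm up to 5.5 N. Pushed past 8 mm (about 9 N; best to the stop) the latched key lets go and springs out as the finger lifts.
- sand_drum: Loose bystander: upright buff sanding drum with a black top, 29 mm across, 31 mm high; origin at the centre of its underside.
- wax_bar_red: Loose bystander: dark red bar of polishing compound, 28 x 60 x 20 mm; origin at the centre of its underside.
- hilt_pale: Loose bystander: pale wooden hilt blank, 36 x 83 x 23 mm, lying flat; origin at the centre of its underside.

How it is judged:
On the way, in this order (a step that is already met when the one before it is completed fails the run):
1. the leftmost key is tapped by the fingers while the latched key is still in (contact force between the fingers and key_1 above 0.5 N and value of joint any of key_1, key_2, key_3, key_4 above 0.0035 m), for 0.02 s.
2. the second from the left key is tapped by the fingers while the latched key is still in (contact force between the fingers and key_2 above 0.5 N and value of joint any of key_1, key_2, key_3, key_4 above 0.0035 m), for 0.02 s.
3. the third from the left key is tapped by the fingers while the latched key is still in (contact force between the fingers and key_3 above 0.5 N and value of joint any of key_1, key_2, key_3, key_4 above 0.0035 m), for 0.02 s.
4. the rightmost key is tapped by the fingers while the latched key is still in (contact force between the fingers and key_4 above 0.5 N and value of joint any of key_1, key_2, key_3, key_4 above 0.0035 m), for 0.02 s.
5. the latched key is pressed down past its catch (((value of joint key_1 above 0.007 m and contact force between the fingers and key_1 above 4 N) or (value of joint key_2 above 0.007 m and contact force between the fingers and key_2 above 4 N) or (value of joint key_3 above 0.007 m and contact force between the fingers and key_3 above 4 N) or (value of joint key_4 above 0.007 m and contact force between the fingers and key_4 above 4 N))), for 0.05 s.
6. all four keys stand out (value of joint each of key_1, key_2, key_3, key_4 below 0.0015 m), for 0.2 s.
At the end, for the whole second after the job is handed in: all four keys are out (each less than 1.5 mm in) and the loose things lie still (all of step 6 and linear speed of each of sand_drum, wax_bar_red, hilt_pale below 0.02 m/s); the robot touches nothing.
It fails at once if a key that was out is pushed in (more than 6 mm) while the latched key is still in ((value of joint key_1 above 0.006 m and contact force between the fingers and key_1 above 0.5 N and value of joint any of key_2, key_3, key_4 above 0.0035 m) or (value of joint key_2 above 0.006 m and contact force between the fingers and key_2 above 0.5 N and value of joint any of key_1, key_3, key_4 above 0.0035 m) or (value of joint key_3 above 0.006 m and contact force between the fingers and key_3 above 0.5 N and value of joint any of key_1, key_2, key_4 above 0.0035 m) or (value of joint key_4 above 0.006 m and contact force between the fingers and key_4 above 0.5 N and value of joint any of key_1, key_2, key_3 above 0.0035 m)).
It fails at once if two keys are pressed at once ((contact force between the fingers and key_1 above 1 N and contact force between the fingers and key_2 above 1 N) or (contact force between the fingers and key_1 above 1 N and contact force between the fingers and key_3 above 1 N) or (contact force between the fingers and key_1 above 1 N and contact force between the fingers and key_4 above 1 N) or (contact force between the fingers and key_2 above 1 N and contact force between the fingers and key_3 above 1 N) or (contact force between the fingers and key_2 above 1 N and contact force between the fingers and key_4 above 1 N) or (contact force between the fingers and key_3 above 1 N and contact force between the fingers and key_4 above 1 N)).
It fails at once if a key is struck or pushed with more than 40 N (contact force between the fingers and key_1 above 40 N or contact force between the fingers and key_2 above 40 N or contact force between the fingers and key_3 above 40 N or contact force between the fingers and key_4 above 40 N).
It fails at once if a loose thing is moved more than 15 mm or lifted (distance of any of sand_drum, wax_bar_red, hilt_pale from where it was at the start of the episode above 0.015 m).
It also fails if it takes over 45 s, if anything falls off the work surface, if the arm or the gripper's body presses on something with over 40 N, if the wrist force passes 120 N, or if a joint passes its speed limit or range.

## Working session

There is one attempt and no reset: what is moved stays moved. The work goes in short steps, Python scripts to look and compute and a shell command to move; the robot and the scene stay as the last step left them, time stands still between calls to the robot, and variables do not carry over. Pictures are saved under pics/ and viewed, and the job is handed in when it is done.

```bash
mkdir -p pics; python3 - <<'E'
from workcell import *
import cv2
s=get_state();print(s)
for n in("scene","top"):
    cv2.imwrite(f"pics/{n}0.png",read_camera(n)); c=calibration(n);print(n,c)
E
```

```text
{'clock': 0.0, 'joint_pos': array([-1.46659615e+00,  3.14060698e-01,  4.49798789e-02,  1.30360361e+00,
       -9.12387744e-06,  1.43118641e+00]), 'qvel': array([ 1.76998157e-04, -5.89838543e-04,  1.16247751e-03,  6.11782720e-04,
       -5.91273348e-04,  1.94292780e-05]), 'tau': array([-4.46117137e-04, -4.80623031e+01,  2.98535156e+01,  1.91887363e-02,
       -3.92478796e-04, -7.50009036e-06]), 'tcp_pos': array([ 0.13877024, -0.55780941,  0.40377463]), 'orientation': array([-9.43983103e-04,  9.92578334e-01,  1.21603287e-01,  1.21521960e-05]), 'wrist_force': array([-0.2804728 , -0.70720902, -0.09914605]), 'ft_torque': array([-0.03795045, -0.02717237, -0.00403562]), 'finger_gap': 0.08544944180681541}
scene {'fx': 515.7637512477056, 'fy': 515.7637512477056, 'cx': 315.9557582875263, 'cy': 231.80225901411103, 'extrinsics': array([[ 0.4984134 , -0.86681938,  0.01443064, -0.52288362],
       [-0.36521754, -0.225035  , -0.90331356,  0.18080086],
       [ 0.7862571 ,  0.44495326, -0.4287381 ,  0.61113549],
       [ 0.        ,  0.        ,  0.        ,  1.        ]])}
top {'fx': 558.2429373942713, 'fy': 558.2429373942713, 'cx': 316.68438127466, 'cy': 242.13149370863798, 'extrinsics': array([[-0.00818728, -0.99993035, -0.00850032, -0.30227766],
       [-0.99417206,  0.00905333, -0.10742415,  0.49356717],
       [ 0.10749363,  0.00757127, -0.99417694,  0.87793364],
       [ 0.        ,  0.        ,  0.        ,  1.        ]])}
```

View pics/top0.png

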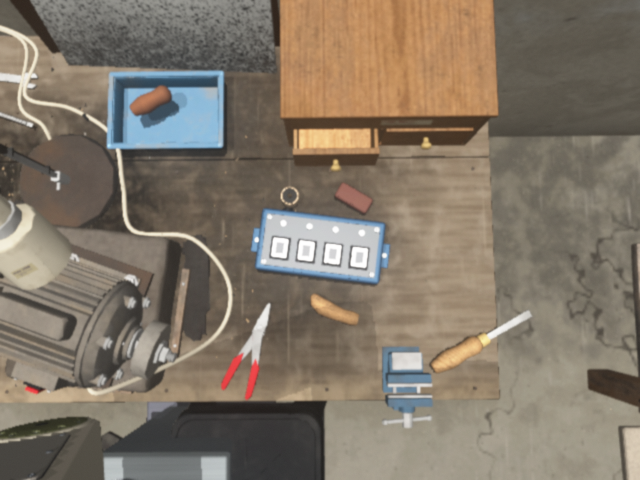

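View pics/scene0.png

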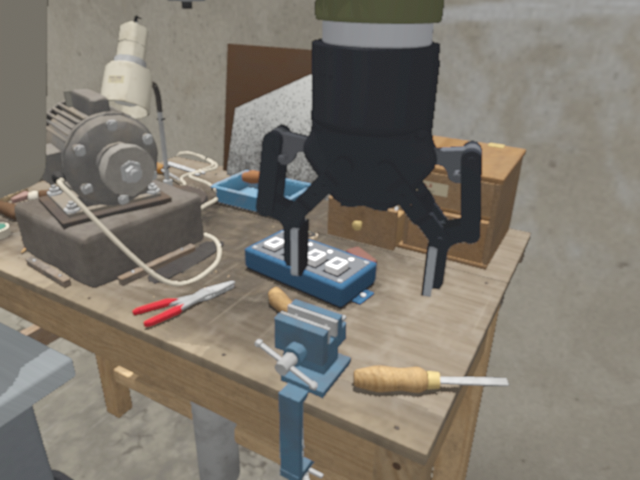

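The top view shows the box with white keys at about (280,247), (306,251), (333,254) and (359,257). The drum is at (289,196), the red bar at (353,198) and the hilt at (334,310). I'll measure these next.

```bash
cat > h.py <<'E'
import numpy as np,cv2
from workcell import *
def ray(name,uv,z,c=None):
    c=c or calibration(name);E=c["extrinsics"];R=E[:3,:3];t=E[:3,3]
    o=-R.T@t;d=R.T@np.array([(uv[0]-c["cx"])/c["fx"],(uv[1]-c["cy"])/c["fy"],1])
    return o+d*(z-o[2])/d[2]
def proj(name,p,c=None):
    c=c or calibration(name);q=c["extrinsics"]@np.r_[p,1];return np.array([c["cx"]+c["fx"]*q[0]/q[2],c["cy"]+c["fy"]*q[1]/q[2]])
E
python3 - <<'E'
from h import *
im=cv2.imread("pics/top0.png")
cr=im[180:300,240:400]
cv2.imwrite("pics/crop0.png",cv2.resize(cr,None,fx=5,fy=5,interpolation=cv2.INTER_CUBIC))
g=cr.min(axis=2);m=(g>205).astype('uint8')
cs,_=cv2.findContours(m,cv2.RETR_EXTERNAL,cv2.CHAIN_APPROX_NONE)
P=[]
for k in cs:
    a=cv2.contourArea(k)
    if a>80:
        (u,v),wh,an=cv2.minAreaRect(k);u+=240;v+=180
        p=ray("top",(u,v),.053);P.append(p);print(round(u,1),round(v,1),wh,an,p.round(4))
# box blue outline
hsv=cv2.cvtColor(cr,cv2.COLOR_BGR2HSV);b=((hsv[...,0]>95)&(hsv[...,0]<120)&(hsv[...,1]>110)).astype('uint8')
cs,_=cv2.findContours(b,cv2.RETR_EXTERNAL,cv2.CHAIN_APPROX_NONE);k=max(cs,key=cv2.contourArea);print(cv2.minAreaRect(k))
E
```

```text
359.0 256.8 (15.681278228759766, 19.5463809967041) 6.340191841125488 [ 0.4642 -0.3727  0.053 ]
332.3 253.5 (15.628376007080078, 19.473453521728516) 7.125016689300537 [ 0.4699 -0.331   0.053 ]
313.2 254.9 (71.56306457519531, 27.15599250793457) 7.907163143157959 [ 0.4679 -0.3012  0.053 ]
305.8 250.2 (15.504340171813965, 19.349416732788086) 7.125016689300537 [ 0.4754 -0.2896  0.053 ]
279.5 247.1 (15.414929389953613, 19.374725341796875) 8.13010311126709 [ 0.4806 -0.2484  0.053 ]Traceback (most recent call last):
  File "<stdin>", line 15, in <module>
ValueError: max() iterable argument is empty
```

View pics/crop0.png

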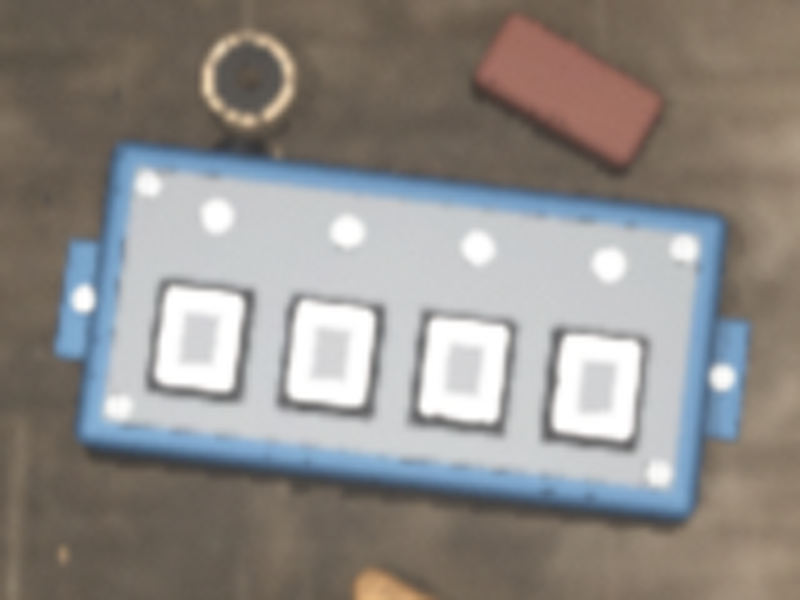

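```bash
python3 -m crank '[[50,-27,5,0,0,0,0],[50,-27,5,0,0,0,0],[50,-27,5,0,0,0,0],[50,-27,5,0,0,0,0],[50,-27,10,0,0,0,0],[50,-27,10,0,0,0,0],[50,-27,10,0,0,0,0],[50,-27,10,0,0,0,0]]' 20
python3 -m crank '[[0,0,0,0,0,7.2,0],[0,0,0,0,0,7.2,0],[0,0,0,0,0,7.1,0],[0,0,0,0,0,0,0],[0,0,0,0,0,0,0],[0,0,0,0,0,0,0],[0,0,0,0,0,0,0],[0,0,0,0,0,0,0]]'
cat > d.py <<'E'
from h import *
from scipy.spatial.transform import Rotation as Ro
s=get_state();q=s["orientation"];R=Ro.from_quat([q[1],q[2],q[3],q[0]]).as_matrix()
print(s["clock"],s["tcp_pos"].round(4),s["wrist_force"].round(2),s["finger_gap"]);print(R.round(3))
K=np.array([[.4806,-.2484],[.4751,-.290],[.4697,-.3313],[.4642,-.3727]])
tip=s["tcp_pos"]+R@[0,0,.173]
print("tip",tip.round(4))
for k in K: print((R.T@(np.r_[k,.053]-tip)*1000).round(1))
E
python3 d.py
```

```text
clock: 1.1
tcp_pos: [0.4759, -0.2503, 0.3441]
orientation: [0.0, 0.993, 0.122, -0.0]
wrist_force: [0.4, -0.9, -0.2]
finger_gap: 0.0003
clock: 2.1
tcp_pos: [0.4748, -0.2519, 0.3447]
orientation: [0.0, 0.998, -0.066, 0.0]
wrist_force: [0.6, 1.3, -0.1]
finger_gap: 0.0001
2.1 [ 0.4748 -0.2519  0.3447] [ 0.59  1.32 -0.09] 8.491153839663018e-05
[[ 0.991 -0.131  0.   ]
 [-0.131 -0.991 -0.   ]
 [ 0.     0.    -1.   ]]
tip [ 0.4748 -0.2519  0.1717]
[  5.3  -4.3 118.7]
[  5.3  37.7 118.7]
[  5.3  79.4 118.7]
[  5.3 121.1 118.7]
```

```bash
python3 -m crank '[[5,-4,20,0,0,0,0],[0,0,25,0,0,0,0],[0,0,25,0,0,0,0],[0,0,20,0,0,0,0],[0,0,10,0,0,0,0],[0,0,5,0,0,0,0],[0,0,0,0,0,0,0],[0,0,0,0,0,0,0]]'
python3 - <<'E'
from h import *
a=read_camera("wrist");b=read_camera("scene");t=read_camera("top")
cv2.imwrite("pics/w1.png",a);cv2.imwrite("pics/s1.png",cv2.resize(b[180:330,200:400],None,fx=4,fy=4,interpolation=cv2.INTER_CUBIC))
cv2.imwrite("pics/t1.png",cv2.resize(t[180:300,240:400],None,fx=5,fy=5,interpolation=cv2.INTER_CUBIC))
E
python3 d.py
```

```text
clock: 3.1
tcp_pos: [0.4806, -0.2488, 0.2405]
orientation: [0.0, 0.998, -0.066, 0.001]
wrist_force: [0.5, -0.1, 0.9]
finger_gap: 0.0001
3.25 [ 0.4805 -0.2487  0.2403] [ 0.72 -0.86 -0.75] 0.00026612559203297346
[[ 0.991 -0.131  0.001]
 [-0.131 -0.991 -0.001]
 [ 0.001  0.001 -1.   ]]
tip [ 0.4807 -0.2488  0.0673]
[-0.1 -0.4 14.3]
[-0.1 41.5 14.3]
[-0.1 83.2 14.3]
[-1.00e-01  1.25e+02  1.44e+01]
```

View pics/w1.png

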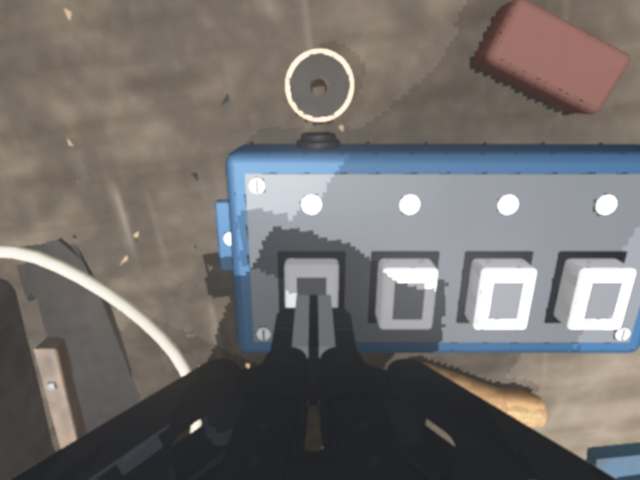

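View pics/s1.png

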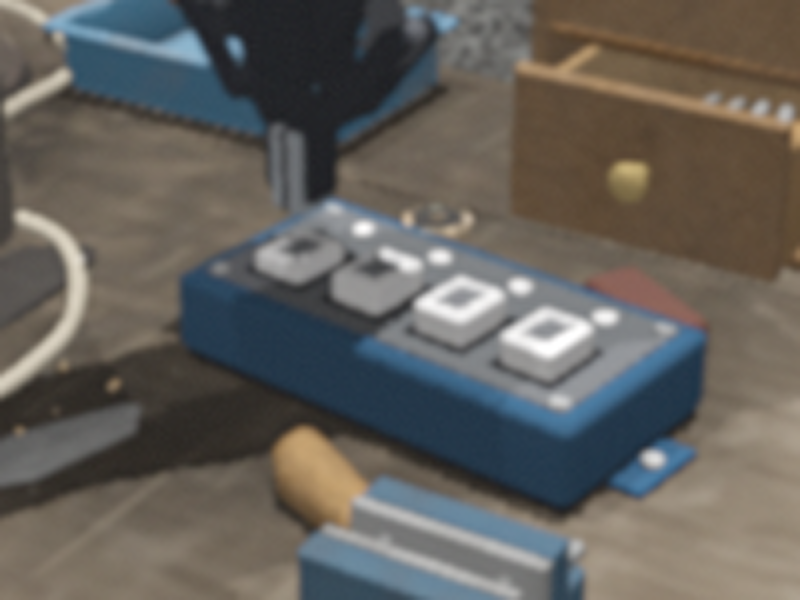

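The wrist view has the closed tips at (313,300), right over key 1. In both views key 1 looks lower than the others. I'll check by touch.

```bash
python3 -m crank '[[0,0,6,0,0,0,0],[0,0,4,0,0,0,0],[0,0,2,0,0,0,0],[0,0,1,0,0,0,0],[0,0,1,0,0,0,0],[0,0,1,0,0,0,0],[0,0,0,0,0,0,0],[0,0,0,0,0,0,0]]'; python3 d.py
```

```text
clock: 4.25
tcp_pos: [0.4803, -0.2486, 0.2248]
orientation: [0.0, 0.998, -0.066, 0.0]
wrist_force: [-0.7, -0.6, -1.0]
finger_gap: -0.0001
4.25 [ 0.4803 -0.2486  0.2248] [-0.67 -0.61 -0.99] -7.153372733601425e-05
[[ 0.991 -0.131  0.   ]
 [-0.131 -0.991 -0.   ]
 [ 0.     0.    -1.   ]]
tip [ 0.4803 -0.2486  0.0518]
[ 0.2 -0.3 -1.2]
[ 0.2 41.7 -1.2]
[ 0.3 83.4 -1.2]
[  0.3 125.1  -1.2]
```

```bash
python3 -m crank '[[0,0,0.5,0,0,0,0],[0,0,0.5,0,0,0,0],[0,0,0.5,0,0,0,0],[0,0,0.5,0,0,0,0],[0,0,0,0,0,0,0],[0,0,0,0,0,0,0],[0,0,0,0,0,0,0],[0,0,0,0,0,0,0]]'; python3 d.py|sed -n '1p;5p'
```

```text
clock: 5.25
tcp_pos: [0.4803, -0.2486, 0.2227]
orientation: [0.0, 0.998, -0.066, 0.0]
wrist_force: [0.4, -0.4, -0.7]
finger_gap: -0.0001
5.25 [ 0.4803 -0.2486  0.2227] [ 0.43 -0.38 -0.69] -8.111644198487543e-05
tip [ 0.4803 -0.2486  0.0497]
```

```bash
python3 -m crank '[[0,0,0.5,0,0,0,0],[0,0,0.5,0,0,0,0],[0,0,0.5,0,0,0,0],[0,0,0,0,0,0,0],[0,0,0,0,0,0,0],[0,0,0,0,0,0,0],[0,0,0,0,0,0,0],[0,0,0,0,0,0,0]]'; python3 d.py|sed -n '1p;5p'
```

```text
clock: 6.25
tcp_pos: [0.4804, -0.2486, 0.2217]
orientation: [0.0, 0.998, -0.066, 0.0]
wrist_force: [-1.6, 1.2, 5.8]
finger_gap: -0.0
6.25 [ 0.4804 -0.2486  0.2217] [-1.6   1.17  5.8 ] -8.024926674251034e-06
tip [ 0.4804 -0.2487  0.0487]
```

Key 1 is firm at 5.8 N with the tip at 48.7 mm, so it is the latched one. The height calibration also agrees. The other keys still need their taps.

```bash
python3 -m crank '[[0,0,-8,0,0,0,0],[0,0,-7,0,0,0,0],[0,14,0,0,0,0,0],[0,14,0,0,0,0,0],[0,14,0,0,0,0,0],[0,0,0,0,0,0,0],[0,0,5,0,0,0,0],[0,0,3,0,0,0,0]]'; python3 d.py|sed -n '1p;5,9p'
```

```text
clock: 7.25
tcp_pos: [0.4746, -0.2897, 0.2276]
orientation: [-0.0, 0.998, -0.065, -0.0]
wrist_force: [-0.5, 0.1, 0.5]
finger_gap: 0.0001
7.25 [ 0.4746 -0.2897  0.2276] [-0.53  0.15  0.47] 0.0001090605636523568
tip [ 0.4745 -0.2896  0.0546]
[  0.7 -41.6   1.6]
[0.7 0.3 1.6]
[ 0.7 42.   1.5]
[ 0.7 83.7  1.5]
```

```bash
python3 -m crank '[[0,0,1,0,0,0,0],[0,0,0.5,0,0,0,0],[0,0,0.5,0,0,0,0],[0,0,0.5,0,0,0,0],[0,0,0.5,0,0,0,0],[0,0,0,0,0,0,0],[0,0,0,0,0,0,0],[0,0,0,0,0,0,0]]'; python3 d.py|sed -n '1p;5p'
```

```text
clock: 8.25
tcp_pos: [0.4749, -0.2902, 0.2253]
orientation: [-0.0, 0.998, -0.066, 0.0]
wrist_force: [-0.3, 1.5, 3.6]
finger_gap: -0.0001
8.25 [ 0.4749 -0.2902  0.2253] [-0.34  1.46  3.58] -6.607238046637803e-05
tip [ 0.4749 -0.2901  0.0523]
```

Key 2 gives at 3.6 N with the tip at 52.3 mm, so it is out. Key 3 is next.

```bash
python3 -m crank '[[0,0,-6,0,0,0,0],[0,0,-6,0,0,0,0],[0,14,0,0,0,0,0],[0,14,0,0,0,0,0],[0,13.7,0,0,0,0,0],[0,0,0,0,0,0,0],[0,0,5,0,0,0,0],[0,0,3.5,0,0,0,0]]';  python3 d.py|sed -n '1p;5,9p'
```

```text
clock: 9.25
tcp_pos: [0.4692, -0.3311, 0.2281]
orientation: [-0.0, 0.998, -0.065, -0.0]
wrist_force: [-0.0, 0.7, 0.1]
finger_gap: -0.0
9.25 [ 0.4692 -0.3311  0.2281] [-0.03  0.74  0.09] -5.793858762232719e-06
tip [ 0.4691 -0.3309  0.0551]
[  0.6 -83.3   2.1]
[  0.6 -41.4   2.1]
[0.7 0.3 2.1]
[ 0.6 42.   2.1]
```

```bash
python3 -m crank '[[0,0,1,0,0,0,0],[0,0,1,0,0,0,0],[0,0,0.5,0,0,0,0],[0,0,0.5,0,0,0,0],[0,0,0.5,0,0,0,0],[0,0,0,0,0,0,0],[0,0,0,0,0,0,0],[0,0,0,0,0,0,0]]'; python3 d.py|sed -n '1p;5p'
```

```text
clock: 10.25
tcp_pos: [0.4694, -0.3315, 0.2252]
orientation: [-0.0, 0.998, -0.066, 0.0]
wrist_force: [-0.5, 2.0, 3.5]
finger_gap: -0.0003
10.25 [ 0.4694 -0.3315  0.2252] [-0.48  2.01  3.49] -0.00025210113411604587
tip [ 0.4694 -0.3315  0.0522]
```

Key 3 is out (3.5 N). Key 4 is next.

```bash
python3 -m crank '[[0,0,-6,0,0,0,0],[0,0,-6,0,0,0,0],[0,14,0,0,0,0,0],[0,14,0,0,0,0,0],[0,13.5,0,0,0,0,0],[0,0,0,0,0,0,0],[0,0,5,0,0,0,0],[0,0,3.5,0,0,0,0]]';  python3 d.py|sed -n '1p;5,9p'
```

```text
clock: 11.25
tcp_pos: [0.4637, -0.3722, 0.2281]
orientation: [-0.0, 0.998, -0.066, -0.0]
wrist_force: [0.5, 0.3, 0.1]
finger_gap: 0.0002
11.25 [ 0.4637 -0.3722  0.2281] [0.5  0.29 0.08] 0.0001757066875840213
tip [ 0.4636 -0.372   0.0551]
[   0.7 -124.8    2.1]
[  0.6 -82.8   2.1]
[  0.7 -41.2   2.1]
[0.6 0.6 2.1]
```

```bash
python3 -m crank '[[0,0,1,0,0,0,0],[0,0,1,0,0,0,0],[0,0,0.5,0,0,0,0],[0,0,0.5,0,0,0,0],[0,0,0.5,0,0,0,0],[0,0,0,0,0,0,0],[0,0,0,0,0,0,0],[0,0,0,0,0,0,0]]'; python3 d.py|sed -n '1p;5p'
```

```text
clock: 12.25
tcp_pos: [0.464, -0.3726, 0.2253]
orientation: [-0.0, 0.998, -0.066, 0.0]
wrist_force: [0.2, 1.7, 3.6]
finger_gap: -0.0003
12.25 [ 0.464  -0.3726  0.2253] [0.21 1.75 3.6 ] -0.0003462795906219468
tip [ 0.464  -0.3726  0.0523]
```

Key 4 is out (3.6 N). I'll go back to key 1 and stop above it before pressing.

```bash
python3 -m crank '[[0,0,-7,0,0,0,0],[0,0,-6,0,0,0,0],[0,-25,0,0,0,0,0],[0,-40,0,0,0,0,0],[0,-40,0,0,0,0,0],[0,-20.3,0,0,0,0,0],[0,0,0,0,0,0,0],[0,0,5,0,0,0,0]]';  python3 d.py|sed -n '1p;5,6p'
```

```text
clock: 13.25
tcp_pos: [0.4808, -0.2491, 0.2336]
orientation: [0.001, 0.998, -0.066, 0.001]
wrist_force: [0.4, -0.8, 0.1]
finger_gap: -0.0001
13.25 [ 0.4808 -0.2491  0.2336] [ 0.43 -0.85  0.1 ] -0.00010004248243641952
tip [ 0.481  -0.2494  0.0606]
[-0.5 -0.9  7.6]
```

```bash
python3 -m crank '[[0,0,6,0,0,0,0],[0,0,4,0,0,0,0],[0,0,2,0,0,0,0],[0,0,2,0,0,0,0],[0,0,1.5,0,0,0,0],[0,0,1,0,0,0,0],[0,0,0.5,0,0,0,0],[0,0,0,0,0,0,0]]';  python3 d.py|sed -n '1p;5,6p'
```

```text
clock: 14.25
tcp_pos: [0.4801, -0.2489, 0.2172]
orientation: [0.001, 0.998, -0.066, -0.0]
wrist_force: [-2.7, -0.2, 8.5]
finger_gap: -0.0001
14.25 [ 0.4801 -0.2489  0.2172] [-2.69 -0.18  8.49] -0.00012691661894570556
tip [ 0.4801 -0.2491  0.0442]
[ 0.4 -0.8 -8.8]
```

8.8 mm in at 8.5 N. I'll go on to the stop.

```bash
python3 -m crank '[[0,0,0.5,0,0,0,0],[0,0,0.5,0,0,0,0],[0,0,0.5,0,0,0,0],[0,0,0.3,0,0,0,0],[0,0,0,0,0,0,0],[0,0,0,0,0,0,0],[0,0,0,0,0,0,0],[0,0,0,0,0,0,0]]';  python3 d.py|sed -n '1p;5,6p'
```

```text
clock: 15.25
tcp_pos: [0.4801, -0.2489, 0.2164]
orientation: [0.001, 0.998, -0.066, 0.0]
wrist_force: [-5.5, 1.5, 15.2]
finger_gap: 0.0001
15.25 [ 0.4801 -0.2489  0.2164] [-5.5   1.5  15.22] 5.0696975640922974e-05
tip [ 0.4802 -0.2492  0.0434]
[ 0.3 -0.8 -9.6]
```

It's at the stop (15 N). I'll lift away and look.

```bash
python3 -m crank '[[0,0,-2,0,0,0,0],[0,0,-4,0,0,0,0],[0,0,-6,0,0,0,0],[0,0,-12,0,0,0,0],[0,0,-25,0,0,0,0],[0,0,-25,0,0,0,0],[0,0,-10,0,0,0,0],[0,0,0,0,0,0,0]]'
python3 - <<'E'
from h import *
a=read_camera("wrist");b=read_camera("scene")
cv2.imwrite("pics/w2.png",a);cv2.imwrite("pics/s2.png",cv2.resize(b[180:330,200:400],None,fx=4,fy=4,interpolation=cv2.INTER_CUBIC))
E
python3 d.py|sed -n '1p;5,6p'
```

```text
clock: 16.25
tcp_pos: [0.4806, -0.2486, 0.2989]
orientation: [0.0, 0.998, -0.066, 0.001]
wrist_force: [-0.5, 0.6, -0.4]
finger_gap: 0.0001
16.35 [ 0.4801 -0.2483  0.2976] [ 0.17  0.8  -0.55] -8.137563160057672e-05
tip [ 0.4799 -0.2481  0.1246]
[ 0.8  0.2 71.6]
```

View pics/w2.png

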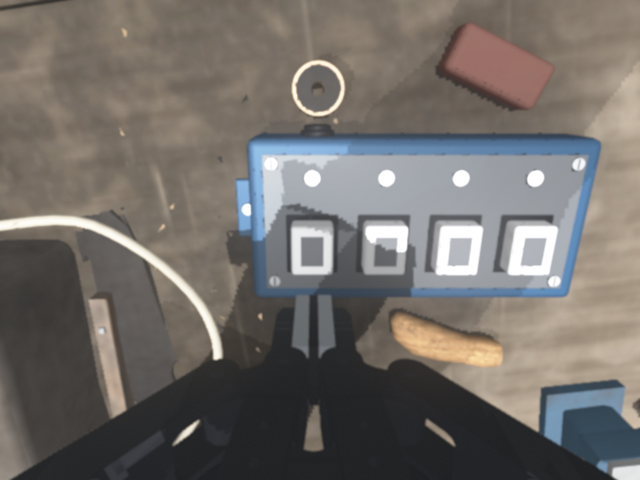

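View pics/s2.png

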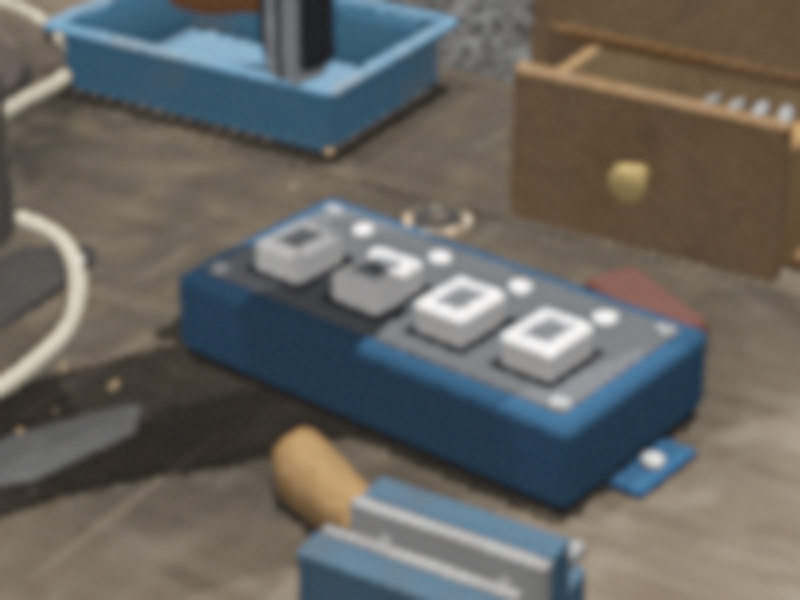

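In the scene crop key 1's top has risen from about y=245 to y=238, and it now stands level with the other three. The drum, bar and hilt look unmoved. The arm is clear, so I'm handing in.

```bash
python3 -c "
from workcell import *
print(get_state()['qvel'].round(3)); print(hand_in())"
```

```text
[-0.001  0.008 -0.01  -0.002  0.001 -0.   ]
the job is handed in; nothing more can be done
None
```

The latched key was key 1, the leftmost. It has been released, and all four keys now stand out. I handed the job in at about 16 s of the 45 s allowed.

- **Taps:** I tapped the keys from left to right with the closed fingertips. Key 1 stood firm at 5.8 N with its top at about 48.7 mm, which is the latched height. Keys 2, 3 and 4 gave at about 3.5 N, only about 1 mm in.
- **Release:** I pressed key 1 down to its stop, about 9.6 mm in at 15 N, then lifted clear. That reading is just short of the nominal 10 mm, within the accuracy of the height measurement.
- **Last checks:** The final wrist and scene pictures show key 1 level with the others. The drum, bar and hilt look unmoved in them, but I judged that by eye and did not measure it. The wrist force was near zero, with the fingers about 70 mm above the keys.

No check failed or disagreed. I did not tap key 1 again after the release.

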